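Put conduit and trunking away on a two-level bar rack

TASK

Put the two loose lengths away on the small grey steel rack. First slide the round conduit in from the front, under the upper arms, and lay it across the two lower arms so that it rests in their V seats; then lay the rectangular trunking, broad side down, flat across the two upper arms behind their front lips. Each should bridge the gap squarely and be about centred, sticking out past both arms; leave everything else on the desk where it is.

Things in the scene. Friction and masses are not known exactly. Their poses are not given: they have to be found in the camera images.
- rack: Grey steel bench rack, fixed to the desk; its pose varies. Origin on the desk midway between its two uprights; x points to its back (arms reach to -x), y along the gap, z up. Uprights 30 x 24 mm, 185 mm high, at y=-95 and +95 mm; each has a lower and an upper arm, 22 mm wide, reaching to x=-105 mm. The 168 mm between left and right arms are clear. Feet and rear tie bar are 10 mm high.
- rack_low (a point): Point midway between the two lower arms, in line with the valleys of their V seats (rack x=-60, z=58 mm); axes as the rack's. The V rises 10 mm over 40 mm to front and back; a conduit in it has its axis 10.5 mm above this point. A front lip (rack x=-105 to -99 mm) stands 18 mm above this point; the upper arms' underside is 64 mm above it.
- rack_high (a point): Point midway between the two upper arms, level with their flat seats (rack x=-57, z=134 mm), halfway between front lip and uprights; axes as the rack's. The seat is 84 mm deep (rack x=-99 to -15 mm); the front lip rises 12 mm above it; the arms are 12 mm thick.
- conduit: Loose round white plastic conduit, 20 mm in diameter, 300 mm long, about 80 g; lies on the desk and can roll. Origin at its middle, on its axis; its x axis runs along its length.
- trunking: Loose rectangular white plastic cable trunking, closed by a cover, 40 mm wide, 25 mm high, 300 mm long, about 120 g; lies on a broad side. Origin at its centre (12.5 mm above its underside); x runs along its length, y across its width, z up.
- elbow: Bystander: white plastic pipe elbow, 60 x 60 x 30 mm high, lying loose to the left of the rack. Origin under its centre.
- coupling: Bystander: grey plastic pipe coupling standing upright, 32 mm in diameter, 45 mm high, loose, on the left part of the desk. Origin under its centre.
- marker: Bystander: felt marker lying loose in front of the rack, near the desk's edge, 17 x 130 x 19 mm high. Origin under its centre, y along its length.
- meter: Bystander: teal multimeter lying on its back, 140 x 68 x 47 mm high, loose, at the back left. Origin under its centre, x along its length.

How it is judged:
On the way, in this order (a step that is already met when the one before it is completed fails the run):
1. the conduit lies across the two lower arms, in their V seats, released (x of conduit in the frame of rack between -0.072 and -0.048 m and y of conduit in the frame of rack between -0.03 and 0.03 m and z of conduit in the frame of rack between 0.0625 and 0.0745 m and angle between the x axis of conduit and the y axis of rack, either way round below 0.15 rad and linear speed of conduit below 0.02 m/s and contact force between the fingers and conduit below 0.2 N), for 0.2 s.
2. the trunking lies across the two upper arms, released (x of trunking in the frame of rack between -0.085 and -0.03 m and y of trunking in the frame of rack between -0.03 and 0.03 m and z of trunking in the frame of rack between 0.1405 and 0.1525 m and angle between the x axis of trunking and the y axis of rack, either way round below 0.15 rad and linear speed of trunking below 0.02 m/s and contact force between the fingers and trunking below 0.2 N), for 0.2 s.
At the end, for the whole second after the job is handed in: Conduit at rest in both lower V seats (axis within 12 mm of the valleys, 6 mm in height); trunking at rest flat on both upper arms (centre 30 to 85 mm before the uprights' line, height within 6 mm); both within 30 mm of centred and 0.15 rad of square across the gap, and released (all of step 1 and all of step 2); the robot touches nothing.
It fails at once if the pipe elbow is moved by more than 30 mm (distance of elbow from where it was at the start of the episode above 0.03 m).
It fails at once if the pipe coupling is moved by more than 30 mm (distance of coupling from where it was at the start of the episode above 0.03 m).
It fails at once if the felt marker is moved by more than 30 mm (distance of marker from where it was at the start of the episode above 0.03 m).
It fails at once if the multimeter is moved by more than 30 mm (distance of meter from where it was at the start of the episode above 0.03 m).
It also fails if it takes over 64 s, if anything falls off the work surface, if the arm or the gripper's body presses on something with over 40 N, if the wrist force passes 120 N, or if a joint passes its speed limit or range.

ROBOT

A 6-joint arm with a two-finger parallel gripper is mounted at the origin on a cart in front of the work surface, level with it; the furniture and walls round the work are solid. World frame = base frame: x ahead of the robot, y to its left, z up, the work surface at z = 0. Lengths are in m, angles in rad, forces in N, time in s.
With the tool pointing down it reaches from about 0.35 to 0.975 m from the base axis. Payload 7.1 kg.
Tool frame: the origin (TCP) lies at the very end of the fingers, on their centre line; the grasp point (between the pads) lies 19 mm behind it (arm.pinch_z is the distance from the TCP to the grasp point, in m); z points along the fingers, y is the line along which they close (so a half turn about z gives the same grasp; the last joint's range is limited). The gripper opens to 88 mm and grips with 3 to 60 N. Pads are 20 mm wide; open, the fingers measure 115 mm over their backs; the gripper's body (75 mm by 178 mm) begins 61 mm behind the grasp point.
Start: joints at [-1.228, 0.423, 1.63, -0, 1.089, -0.019], TCP at [0.221, -0.585, 0.223] pointing down, gripper open.
Joint ranges: [-3, 3], [-0.9, 2.11], [0.09, 2.58], [-1.31, 4.45], [0.11, 2.69], [-2.54, 2.54]. Speed limits (rad/s): [2.39, 2.39, 3.01, 3.14, 3.14, 3.14].

INTERFACE

Orientations are given as a rotation vector (axis times angle).
In Python, from cell import arm, cams gives the robot as it stands.
- The arm moves only by the tool carry_out, never from a script. Its argument "rows" is a list of rows, each a list of 5 numbers: the shift along the tool's x, y, z in units of 60 mm (1.0 is 60 mm), then the turn about the tool's z in units of 8 degrees (1.0 is 8 degrees), then the gripper's target within -1 to 1 (fully open at 1, half-way at 0, shut at -1). In form: [[x, y, z, roll, gripper], ...]. A call has 1 to 8 rows; each row is the pose to reach, as a shift and turn from the pose commanded when the call began, along the tool's axes at that moment; what a row does not reach only later rows make up. A row lasts 1/8 s, in which the tool goes at most 62.5 mm and 10.7 degrees, less where a joint would pass 70% of its speed; a pose out of reach is approached as far as the arm can. A call with a gripper value outside its range is refused whole. The fingers move at their own pace and stop on an object; "force" is the grip in N (left out, the last holds). Time passes only in rows, so rows that repeat a pose let the fingers close. It gives the time, the measured TCP pose, the force, the opening and the grip force at its end, in the units of the state.
- arm.sense(): the state, without advancing time (a new reading comes with each control period).
- cams.read_camera(name): name is "scene" or "side" or "wrist"; returns the picture (400x640x3 uint8, blue, green, red); there is no depth.
- cams.camera_model(name): a dict with "camera_matrix" (3x3 intrinsics, pixels), "pose" (4x4, takes a point from camera to world coordinates). Camera axes: x right, y up, looking along -z (the intrinsics and any distortion apply to the point x, -y, -z); pixel columns grow to the right and rows downward; lengths in m; the calibration is good to about 2 mm. A picture is of the moment at which its call begins: read the wrist's pose just before it. camera_model takes no time and is no camera call; for the wrist camera it gives the pose at the moment of the call.
- arm.job_done(): hands the job in; it is judged then, once.
The state is a dict: "time_s": time; "qpos": joint angles; "qvel": joint speeds; "joint_torque": joint torques, N m; "eef_pos": TCP position; "tool_rot": TCP orientation; "force": force on the tool from outside, world axes, zero at the start; "wrist_torque": the same for the moment, N m; "gripper_width": finger opening in m; "grasp_force": force on a finger pad.
Only numpy, scipy, OpenCV 4.12 (cv2) and the standard library are available. Lean on these libraries where they do the work, as an engineer would, in place of code of your own. Each camera call takes 0.05 s, during which the arm holds its last target. There are 200 camera calls.

## Working session

There is one attempt and no reset: what is moved stays moved. The work goes in short steps, Python scripts to look and compute and a tool call to move; the robot and the scene stay as the last step left them, time stands still between calls to the robot, and variables do not carry over. Pictures are saved under pics/ and viewed, at most 10 in all, crops included, and the job is handed in when it is done.

Besides the shell and the picture viewer there is one more tool, called after "Emit:" as a command line: name --pt "numbers of a row" for each row, then --argument value for the rest. carry_out: Moves the arm, as the interface text tells. Its arguments: {"type":"object","properties":{"rows":{"type":"array"},"force":{"type":"number"}},"required":["rows"]}

```bash
ls; mkdir -p pics
python3 - <<'E'
from cell import arm,cams
import cv2,numpy as np
for n in ("scene","side"):
    cv2.imwrite(f"pics/{n}0.png",cams.read_camera(n))
    m=cams.camera_model(n);print(n,np.round(m["camera_matrix"],1).tolist(),np.round(m["pose"],3).tolist(),[k for k in m])
s=arm.sense();print(s["time_s"],s["eef_pos"],s["tool_rot"],s["gripper_width"])
E
```

```text
pics
scene [[442.4, 0.0, 310.9], [0.0, 442.4, 192.2], [0.0, 0.0, 1.0]] [[-0.875, 0.31, -0.373, 0.063], [-0.484, -0.551, 0.679, 0.841], [0.005, 0.775, 0.632, 0.836], [0.0, 0.0, 0.0, 1.0]] ['camera_matrix', 'pose']
side [[415.8, 0.0, 324.1], [0.0, 415.8, 201.2], [0.0, 0.0, 1.0]] [[-0.96, 0.2, -0.195, 0.275], [-0.278, -0.631, 0.724, 0.996], [0.022, 0.75, 0.661, 0.971], [0.0, 0.0, 0.0, 1.0]] ['camera_matrix', 'pose']
0.1 [ 0.221067   -0.58409238  0.22202228] [-3.08910136e+00 -5.64959684e-01  3.40307596e-04] 0.08807766038097314
```

View pics/scene0.png

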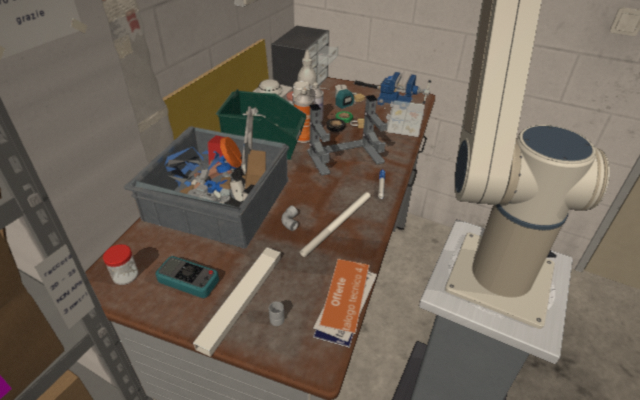

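View pics/side0.png

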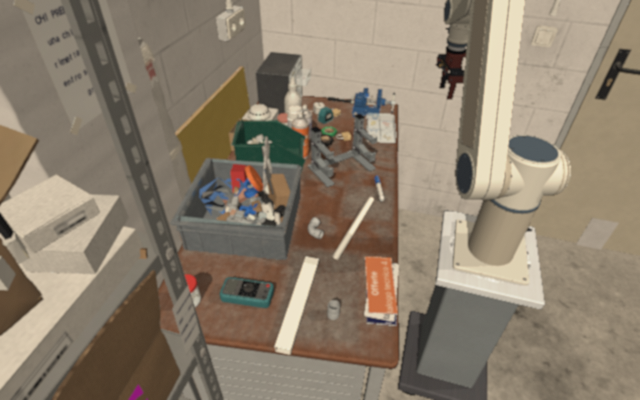

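The scene view shows the trunking at about (240,300), the conduit at (335,224), the rack at (345,135), the marker at (381,184), the elbow at (290,217) and the coupling at (277,313). Next I mask the white pieces and zoom in on the rack.

```bash
cat > h.py <<'E'
import numpy as np,cv2
from cell import arm,cams
def ray(m,uv):
    K,P=np.array(m["camera_matrix"]),np.array(m["pose"])
    d=np.linalg.solve(K,np.array([uv[0],uv[1],1.0]));d=np.array([d[0],-d[1],-d[2]])
    return P[:3,3],P[:3,:3]@d
def onz(m,uv,z):
    o,d=ray(m,uv);return o+d*(z-o[2])/d[2]
def tri(obs):
    A=np.zeros((3,3));b=np.zeros(3);R=[]
    for m,uv in obs:
        o,d=ray(m,uv);d=d/np.linalg.norm(d);Q=np.eye(3)-np.outer(d,d);A+=Q;b+=Q@o;R.append((Q,o))
    p=np.linalg.solve(A,b);return p,[np.linalg.norm(Q@(p-o)) for Q,o in R]
def proj(m,p):
    P=np.array(m["pose"]);c=P[:3,:3].T@(np.asarray(p)-P[:3,3]);q=np.array(m["camera_matrix"])@[c[0],-c[1],-c[2]]
    return q[:2]/q[2]
E
python3 - <<'E'
from h import *
im={n:cv2.imread(f"pics/{n}0.png") for n in("scene","side")}
roi={"scene":{"cond":(295,188,375,258),"trunk":(190,245,285,355)},"side":{"cond":(330,193,378,262),"trunk":(270,252,322,355)}}
for n in im:
    m=cams.camera_model(n)
    for k,(x0,y0,x1,y1) in roi[n].items():
        c=im[n][y0:y1,x0:x1];h=cv2.cvtColor(c,cv2.COLOR_BGR2HSV)
        w=((h[...,2]>135)&(h[...,1]<75)).astype(np.uint8)
        nn,l,st,_=cv2.connectedComponentsWithStats(w);i=1+np.argmax(st[1:,4])
        r=cv2.minAreaRect(np.argwhere(l==i)[:,::-1].astype(np.float32)+[[x0,y0]] if 0 else (np.argwhere(l==i)[:,::-1]+[x0,y0]).astype(np.float32))
        b=cv2.boxPoints(r);z=.01 if k=="cond" else .025
        W=np.array([onz(m,p,z) for p in b])
        L=[np.linalg.norm(W[j]-W[(j+1)%4]) for j in range(4)]
        j=int(np.argmax(L));d=W[(j+1)%4]-W[j]
        print(n,k,st[i,4],np.round(b,1).tolist(),np.round(W[:,:2],3).tolist(),"L",np.round(L,3),"c",np.round(W.mean(0),3),"ang",np.degrees(np.arctan2(d[1],d[0]))%180)
a=cv2.resize(im["scene"][85:185,290:400],None,fx=5,fy=5,interpolation=cv2.INTER_CUBIC)
cv2.imwrite("pics/rs.png",a)
a=cv2.resize(im["side"][110:200,295:395],None,fx=5,fy=5,interpolation=cv2.INTER_CUBIC)
cv2.imwrite("pics/ri.png",a)
E
```

```text
scene cond 590 [[298.79998779296875, 251.60000610351562], [366.70001220703125, 190.5], [371.20001220703125, 195.5], [303.29998779296875, 256.6000061035156]] [[0.462, 0.177], [0.41, -0.135], [0.389, -0.12], [0.444, 0.186]] L [0.316 0.026 0.311 0.021] c [0.426 0.027 0.01 ] ang 80.53834921087658
scene trunk 2105 [[190.60000610351562, 345.5], [263.8999938964844, 241.39999389648438], [280.20001220703125, 252.89999389648438], [206.89999389648438, 357.0]] [[0.516, 0.52], [0.55, 0.201], [0.493, 0.215], [0.471, 0.524]] L [0.321 0.059 0.31  0.046] c [0.508 0.365 0.025] ang 96.07214222557248
side cond 500 [[331.1000061035156, 256.6000061035156], [369.6000061035156, 194.5], [375.5, 198.1999969482422], [337.1000061035156, 260.29998779296875]] [[0.468, 0.181], [0.414, -0.141], [0.39, -0.127], [0.446, 0.19]] L [0.326 0.028 0.322 0.023] c [0.429 0.026 0.01 ] ang 80.53692118209405
side trunk 1694 [[272.0, 350.1000061035156], [303.1000061035156, 253.1999969482422], [320.20001220703125, 258.70001220703125], [289.20001220703125, 355.6000061035156]] [[0.522, 0.526], [0.549, 0.206], [0.493, 0.211], [0.478, 0.527]] L [0.321 0.056 0.316 0.045] c [0.511 0.367 0.025] ang 94.71352707496277
```

View pics/rs.png

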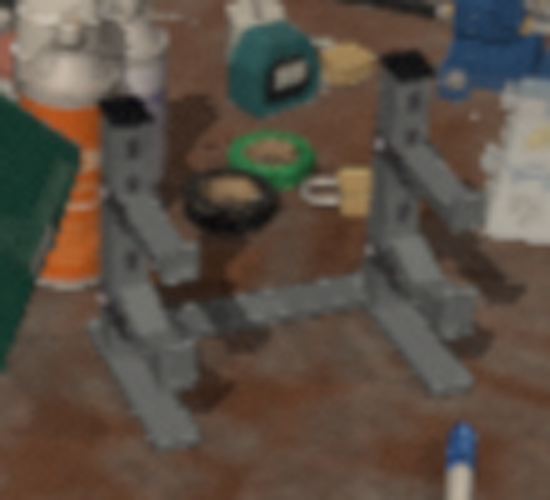

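View pics/ri.png

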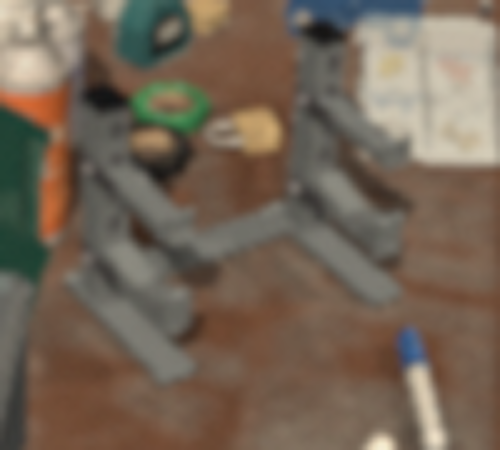

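The left and right cap centres sit at (315.4,107) and (371.2,98) in scene, and (316,129.4) and (358.6,116.2) in side. Now the rack pose from these.

Run:
```python
from h import *
S,I=cams.camera_model("scene"),cams.camera_model("side")
sl,sr,il,ir=(315.4,107.2),(371.2,98),(316,129.4),(358.6,116.2)
for m,a,b in((S,sl,sr),(I,il,ir)):
    A,B=onz(m,a,.185),onz(m,b,.185);d=A-B
    print(A.round(3),B.round(3),np.linalg.norm(d),((A+B)/2).round(3),"yaw",np.degrees(np.arctan2(-d[0],d[1])))
print(tri([(S,sl),(I,il)]),tri([(S,sr),(I,ir)]))
s=arm.sense();R=cv2.Rodrigues(np.array(s["tool_rot"]))[0];print(R.round(3))
print("elbow,coupling,marker tip",onz(S,(290,222),0).round(3),onz(S,(277,318),0).round(3),onz(S,(381,172),.01).round(3),onz(S,(381,198),.01).round(3))
W=cams.camera_model("wrist");print(np.array(W["camera_matrix"]).round(1),(R.T@(W["pose"][:3,3]-s["eef_pos"])).round(3),(R.T@W["pose"][:3,:3]).round(3))
```

```text
[ 0.634 -0.224  0.185] [ 0.509 -0.364  0.185] 0.18709403743028855 [ 0.572 -0.294  0.185] yaw -41.77503185200096
[ 0.642 -0.227  0.185] [ 0.518 -0.365  0.185] 0.1857980097167352 [ 0.58  -0.296  0.185] yaw -41.8793905754508
(array([ 0.65037601, -0.25468776,  0.16668329]), [np.float64(0.00030318773743175505), np.float64(0.00030318773743182075)]) (array([ 0.52492494, -0.40504957,  0.16228268]), [np.float64(0.0003144731163374385), np.float64(0.0003144731163374575)])
[[ 0.935  0.354 -0.   ]
 [ 0.354 -0.935  0.001]
 [ 0.    -0.001 -1.   ]]
elbow,coupling,marker tip [0.544 0.084 0.   ] [0.408 0.365 0.   ] [ 0.408 -0.242  0.01 ] [ 0.36  -0.124  0.01 ]
[[314.8   0.  319.1]
 [  0.  314.8 202. ]
 [  0.    0.    1. ]] [ 0.074 -0.001 -0.162] [[ 0.001  0.961  0.275]
 [ 1.    -0.001  0.   ]
 [ 0.     0.275 -0.961]]
```

```bash
cat >> h.py <<'E'
def go(x,y,z,th):
    s=arm.sense();R=cv2.Rodrigues(np.array(s["tool_rot"]))[0];p=np.array(s["eef_pos"])
    d=R.T@(np.array([x,y,z])-p);t0=np.degrees(np.arctan2(R[1,0],R[0,0]))
    r=-((th-t0+180)%360-180)
    print("t",round(s["time_s"],2),"at",p.round(4),"th",round(t0,2),"-> units",np.append(d/.06,r/8).round(3),"rows",np.ceil(max(np.linalg.norm(d)/.0625,abs(r)/10.7)))
E
python3 -c "
from h import *
go(.50,-.23,.36,48)"
```

```text
t 0.1 at [ 0.2211 -0.5841  0.222 ] th 20.73 -> units [ 6.437 -3.877 -2.295 -3.409] rows 8.0
```

Emit:
carry_out --pt "0 0 -1 0 1" --pt "0.8 -0.5 -2 -0.5 1" --pt "1.6 -1 -2.3 -1 1" --pt "2.5 -1.5 -2.3 -1.5 1" --pt "3.4 -2 -2.3 -2 1" --pt "4.2 -2.5 -2.3 -2.5 1" --pt "5 -3 -2.3 -3 1" --pt "6.4 -3.9 -2.3 -3.4 1"

```text
time_s: 1.1
eef_pos: [0.4758, -0.2584, 0.3605]
tool_rot: [-2.869, -1.279, 0.0]
force: [1.0, -0.5, 0.1]
gripper_width: 0.0877
grasp_force: 0.0
```

Emit:
carry_out --pt "0 0 0 0 1" --pt "0 0 0 0 1"

```text
time_s: 1.35
eef_pos: [0.4747, -0.2602, 0.3603]
tool_rot: [-2.87, -1.277, 0.001]
force: [-0.3, -0.4, 0.5]
gripper_width: 0.0877
grasp_force: 0.0
```

Run:
```python
from h import *
import pickle
go(.50,-.23,.36,48)
m=cams.camera_model("wrist");a=cams.read_camera("wrist");cv2.imwrite("pics/w1.png",a);pickle.dump(m,open("w1.pkl","wb"))
def rp(p,o=(.575,-.295),yaw=-42):
    c,s=np.cos(np.radians(yaw)),np.sin(np.radians(yaw));return (o[0]+c*p[0]-s*p[1],o[1]+s*p[0]+c*p[1],p[2])
for p in[(0,.095,.185),(0,-.095,.185),(-.105,.095,.146),(-.105,-.095,.146)]:print(p,proj(m,rp(p)).round(1))
```

```text
t 1.35 at [ 0.4747 -0.2602  0.3603] th 47.96 -> units [ 0.656 -0.024  0.005 -0.005] rows 1.0
(0, 0.095, 0.185) [421.   45.7]
(0, -0.095, 0.185) [406.1 228.6]
(-0.105, 0.095, 0.146) [313.9  52.9]
(-0.105, -0.095, 0.146) [314.6 217.5]
```

View pics/w1.png

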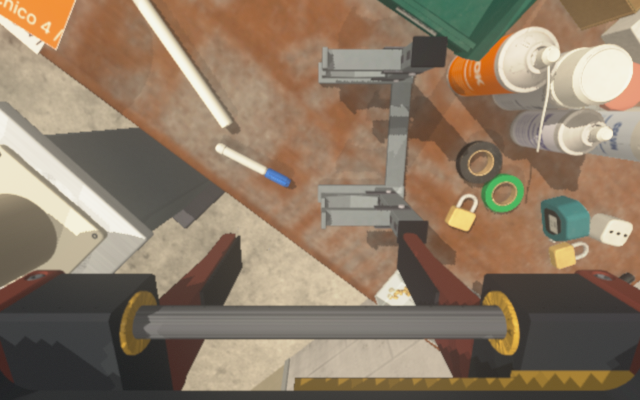

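The wrist view shows the caps at about (429,52) and (411,230), and both upper arms' front ends near column 320. The prediction is about 6 px off, so I'll refine with the black cap masks.

Run:
```python
from h import *
a=cv2.imread("pics/w1.png");g=a.max(2)
for x0,y0,x1,y1 in((405,30,455,75),(390,208,440,245)):
    w=(g[y0:y1,x0:x1]<58).astype(np.uint8);n,l,st,c=cv2.connectedComponentsWithStats(w)
    for i in range(1,n):
        if st[i,4]>100:print(st[i]+[x0,y0,0,0,0],c[i]+[x0,y0],cv2.minAreaRect(np.argwhere(l==i)[:,::-1].astype(np.float32)))
cv2.imwrite("pics/w1z.png",cv2.resize(a[30:250,300:460],None,fx=3.6,fy=2.7,interpolation=cv2.INTER_CUBIC))
```

```text
(no output)
```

View pics/w1z.png

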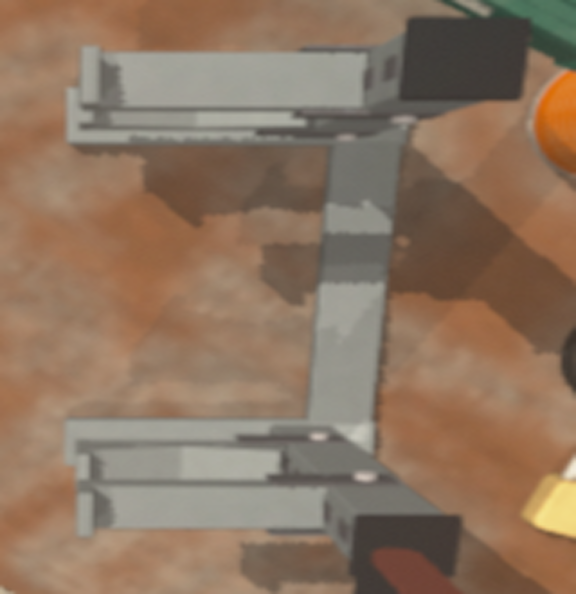

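Cap and lip corners are readable. Left cap: (413,36), (447,38), (444,66), (412,66). Right cap inner edge: (398.6,221) to (428,221). Lip fronts lie at column 322. I cast these onto their planes and fit a rigid 2D transform.

Run:
```python
from h import *
import pickle
m=pickle.load(open("w1.pkl","rb"))
O=[((413.1,36.3),(-.015,.107,.185)),((447.2,38.1),(.015,.107,.185)),((444.4,66.3),(.015,.083,.185)),((411.9,66.3),(-.015,.083,.185)),
((398.6,221.1),(-.015,-.083,.185)),((428,221.1),(.015,-.083,.185)),
((322.8,47),(-.105,.106,.146)),((322.8,68.9),(-.105,.084,.146)),((321.9,228.1),(-.105,-.106,.146))]
A=np.array([p[:2] for _,p in O]);B=np.array([onz(m,u,p[2])[:2] for u,p in O])
a,b=A-A.mean(0),B-B.mean(0)
yaw=np.arctan2((a[:,0]*b[:,1]-a[:,1]*b[:,0]).sum(),(a*b).sum());R=np.array([[np.cos(yaw),-np.sin(yaw)],[np.sin(yaw),np.cos(yaw)]])
t=B.mean(0)-R@A.mean(0);print(np.degrees(yaw),t.round(4));print(((B-(A@R.T+t))@R*1000).round(1))
for p in((-.06,0),(-.057,0),(-.22,0)):print(p,(R@p+t).round(4))
# conduit visible end, wrist
im=cv2.imread("pics/w1.png");c=im[0:135,120:240];h=cv2.cvtColor(c,cv2.COLOR_BGR2HSV);w=((h[...,2]>135)&(h[...,1]<75)).astype(np.uint8)
n,l,st,_=cv2.connectedComponentsWithStats(w);i=1+np.argmax(st[1:,4]);q=(np.argwhere(l==i)[:,::-1]+[120,0])
for r0 in(10,60,110):
    x=q[q[:,1]==r0][:,0];print(r0,x.min(),x.max(),onz(m,(x.mean(),r0),.01).round(4))
print("end",q[q[:,1].argmax()],onz(m,(228,128),.01).round(4))
```

```text
-42.207416366974805 [ 0.5782 -0.3042]
[[-2.2  1. ]
 [ 0.9 -0.5]
 [ 1.1 -1.8]
 [-1.1 -1.9]
 [-2.4  1.7]
 [ 0.9  1.9]
 [ 0.8 -0.7]
 [ 1.  -0.9]
 [ 1.1  1.2]]
(-0.06, 0) [ 0.5337 -0.2639]
(-0.057, 0) [ 0.5359 -0.2659]
(-0.22, 0) [ 0.4152 -0.1564]
10 139 155 [0.4333 0.0668 0.01  ]
60 174 190 [ 0.4205 -0.0109  0.01  ]
110 190 224 [ 0.3959 -0.0856  0.01  ]
end [187 134] [ 0.3994 -0.1256  0.01  ]
```

```bash
python3 -c "
from h import *
go(.426,.026,.10,80.5)"
```

```text
t 1.4 at [ 0.4744 -0.2608  0.3604] th 47.88 -> units [ 3.007 -3.802  4.341 -4.077] rows 7.0
```

Emit:
carry_out --pt "1 -1.2 0 -1.2 1" --pt "1.8 -2.2 0.8 -2.4 1" --pt "2.6 -3.2 1.6 -3.6 1" --pt "3 -3.8 2.5 -4.1 1" --pt "3 -3.8 3.4 -4.1 1" --pt "3 -3.8 4.3 -4.1 1" --pt "3 -3.8 4.3 -4.1 1" --pt "3 -3.8 4.3 -4.1 1"

```text
time_s: 2.4
eef_pos: [0.4234, 0.0254, 0.1002]
tool_rot: [-2.391, -2.03, 0.01]
force: [0.3, 0.1, -0.6]
gripper_width: 0.0878
grasp_force: 0.0
```

Run:
```python
from h import *
go(.426,.026,.003,80.5)
m=cams.camera_model("wrist");a=cams.read_camera("wrist");cv2.imwrite("pics/w2.png",a)
h=cv2.cvtColor(a,cv2.COLOR_BGR2HSV);w=((h[...,2]>140)&(h[...,1]<70)).astype(np.uint8)
u=proj(m,(.43,.05,.01));print(u, [proj(m,(.426+k*.165,.026+k*.986,.01)).round(0).tolist() for k in(-.15,0,.05,.1,.15)])
n,l,st,_=cv2.connectedComponentsWithStats(w);i=l[int(u[1]),int(u[0])];print(i,st[i])
q=np.argwhere(l==i)[:,::-1]
for r in range(st[i][1]+3,st[i][1]+st[i][3],25):
    x=q[q[:,1]==r][:,0];print(r,x.min(),x.max(),onz(m,(x.mean(),r),.01).round(4))
```

```text
t 2.4 at [0.4234 0.0254 0.1002] th 80.68 -> units [0.02  0.054 1.619 0.023] rows 2.0
[325.22659819 175.5462231 ] [[324.0, 353.0], [325.0, 204.0], [326.0, 144.0], [326.0, 76.0], [327.0, -1.0]]
6 [ 299    0   47  306 7912]
3 314 344 [0.4519 0.1714 0.01  ]
28 314 342 [0.4487 0.1559 0.01  ]
53 315 342 [0.4466 0.1396 0.01  ]
78 315 341 [0.4436 0.1228 0.01  ]
103 316 340 [0.4409 0.1052 0.01  ]
128 316 340 [0.438  0.0868 0.01  ]
153 315 339 [0.4342 0.0678 0.01  ]
178 315 339 [0.4311 0.0478 0.01  ]
203 315 338 [0.4274 0.0269 0.01  ]
228 315 338 [0.424 0.005 0.01 ]
253 315 337 [ 0.42   -0.0179  0.01  ]
278 314 337 [ 0.4157 -0.0419  0.01  ]
303 300 336 [ 0.4053 -0.0662  0.01  ]
```

Emit:
carry_out --pt "0 0.05 0.8 0 1" --pt "0 0.05 1.5 0 1" --pt "0 0.05 1.62 0 1" --pt "0 0.05 1.62 0 -1" --pt "0 0.05 1.62 0 -1" --pt "0 0.05 1.62 0 -1" --pt "0 0.05 1.62 0 -1" --pt "0 0.05 1.62 0 -1" --force 20

```text
time_s: 3.45
eef_pos: [0.4294, 0.0258, 0.0058]
tool_rot: [2.393, 2.035, 0.001]
force: [-0.4, 0.2, -0.0]
gripper_width: 0.0413
grasp_force: 0.0
```

Emit:
carry_out --pt "0 0 0 0 -1" --pt "0 0 0 0 -1" --pt "0 0 -0.5 0 -1" --pt "0 0 -1 0 -1" --pt "0 0 -2 0 -1" --pt "0 0 -2 0 -1"

```text
time_s: 4.2
eef_pos: [0.4321, 0.0258, 0.1289]
tool_rot: [2.39, 2.031, 0.01]
force: [0.8, 0.6, -0.9]
gripper_width: 0.0194
grasp_force: 20.0
```

Run:
```python
from h import *
s=arm.sense();print(s["gripper_width"],s["grasp_force"])
c,q=np.cos(np.radians(-42.2)),np.sin(np.radians(-42.2))
for X in(-.30,-.2,-.06):print(X,(.5782+c*X).round(4),(-.3042+q*X).round(4))
go(.5782+c*-.22,-.3042+q*-.22,.15,47.8)
cv2.imwrite("pics/s3.png",cams.read_camera("scene")[80:280,200:460].repeat(3,0).repeat(3,1))
```

```text
0.019407354369567333 19.997569620609283
-0.3 0.356 -0.1027
-0.2 0.43 -0.1699
-0.06 0.5338 -0.2639
t 4.2 at [0.4321 0.0258 0.1289] th 80.73 -> units [-3.042  0.215 -0.355  4.116] rows 4.0
```

View pics/s3.png

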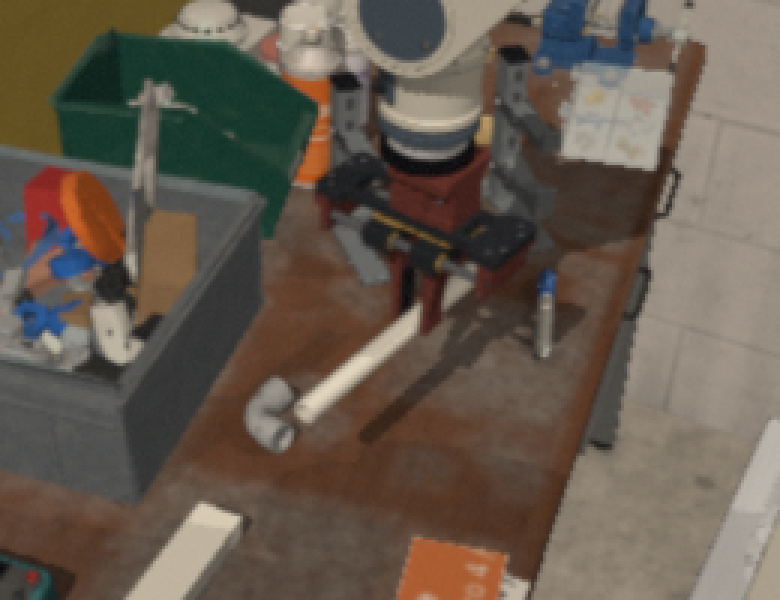

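The conduit is off the desk in the grip (scene crop, from (300,410) to (470,285)), and the elbow and marker are undisturbed. Next I turn it and move to the front of the rack.

Emit:
carry_out --pt "-0.5 0 -0.2 1.2 -1" --pt "-1.1 0 -0.35 2.4 -1" --pt "-1.7 0.1 -0.35 3.5 -1" --pt "-2.4 0.2 -0.35 4.1 -1" --pt "-3.04 0.2 -0.35 4.1 -1" --pt "-3.04 0.2 -0.35 4.1 -1" --pt "-3.04 0.2 -0.35 4.1 -1"

```text
time_s: 5.12
eef_pos: [0.4107, -0.1556, 0.1451]
tool_rot: [-2.869, -1.274, 0.003]
force: [0.5, 0.5, -0.5]
gripper_width: 0.0196
grasp_force: 20.0
```

Run:
```python
from h import *
s=arm.sense();print(s["gripper_width"],s["grasp_force"])
go(.4152,-.1564,.092,47.8)
p=np.array(s["eef_pos"]);R=cv2.Rodrigues(np.array(s["tool_rot"]))[0]
for n in("scene","side"):
    m=cams.camera_model(n);a=cams.read_camera(n);cv2.imwrite(f"pics/{n}4.png",a)
    h=cv2.cvtColor(a,cv2.COLOR_BGR2HSV);w=((h[...,2]>120)&(h[...,1]<80)).astype(np.uint8)
    print(n,[proj(m,p+R@np.array([k,0,-.006])).round(1).tolist() for k in(.06,.1,.15)])
    u=proj(m,p+R@np.array([.1,0,-.006]));_,l,st,c=cv2.connectedComponentsWithStats(w);i=l[int(round(u[1])),int(round(u[0]))]
    q=np.argwhere(l==i)[:,::-1];print(i,st[i],cv2.boxPoints(cv2.minAreaRect(q.astype(np.float32))).round(1).tolist() if i else "")
m=cams.camera_model("wrist");a=cams.read_camera("wrist");cv2.imwrite("pics/w4.png",a)
h=cv2.cvtColor(a,cv2.COLOR_BGR2HSV);w=((h[...,2]>120)&(h[...,1]<80)).astype(np.uint8)
for k in(.05,.08,.11,.13,.15):
    u=proj(m,p+R@np.array([k,0,-.006]));r=int(round(u[1]))
    if 0<=r<400:
        x=np.flatnonzero(w[r,280:360])+280;print(k,u.round(1),x.min() if len(x) else 0,x.max() if len(x) else 0)
```

```text
0.01961935040393837 19.99780297279358
t 5.12 at [ 0.4107 -0.1556  0.1451] th 47.89 -> units [0.041 0.067 0.885 0.011] rows 1.0
scene [[353.9, 151.1], [340.5, 153.7], [323.4, 157.0]]
121 [322 146  51  17 372] [[321.0, 154.8000030517578], [371.6000061035156, 145.10000610351562], [373.1000061035156, 152.6999969482422], [322.3999938964844, 162.3000030517578]]
side [[360.8, 165.5], [350.9, 169.1], [338.1, 173.8]]
24 [335 156  41  22 361] [[331.79998779296875, 167.60000610351562], [371.3999938964844, 150.6999969482422], [377.1000061035156, 163.89999389648438], [337.5, 180.89999389648438]]
0.05 [321.6 163.8] 281 354
0.08 [321.9 100.7] 280 355
0.11 [322.2  30.2] 298 341
```

The conduit end matches the prediction in both views, so I lower to insertion height and then slide in.

Emit:
carry_out --pt "0.04 0.07 0.5 0 -1" --pt "0.04 0.07 0.88 0 -1" --pt "0.04 0.07 0.88 0 -1"

```text
time_s: 5.65
eef_pos: [0.4155, -0.156, 0.0925]
tool_rot: [-2.867, -1.277, 0.004]
force: [-0.1, 0.4, -0.5]
gripper_width: 0.0193
grasp_force: 20.0
```

Run:
```python
from h import *
go(.5338,-.2639,.092,47.8)
```

```text
t 5.65 at [ 0.4155 -0.156   0.0925] th 48.01 -> units [-1.700e-02  2.669e+00 -1.000e-03  2.700e-02] rows 3.0
```

Emit:
carry_out --pt "0 0.3 0 0 -1" --pt "0 0.7 0 0 -1" --pt "0 1.1 0 0 -1" --pt "0 1.5 0 0 -1" --pt "0 1.9 0 0 -1" --pt "0 2.3 0 0 -1" --pt "0 2.67 0 0 -1" --pt "0 2.67 0 0 -1"

```text
time_s: 6.65
eef_pos: [0.5377, -0.2664, 0.095]
tool_rot: [2.868, 1.274, 0.004]
force: [-0.5, 0.3, -0.7]
gripper_width: 0.0195
grasp_force: 20.0
```

Emit:
carry_out --pt "0 0 0.15 0 -1" --pt "0 0 0.3 0 -1" --pt "0 0 0.4 0 -1" --pt "0 0 0.46 0 -1" --pt "0 0 0.5 0 -1" --pt "0 0 0.5 0 -1"

```text
time_s: 7.4
eef_pos: [0.535, -0.2643, 0.0653]
tool_rot: [-2.87, -1.276, 0.001]
force: [-7.1, 3.6, 17.3]
gripper_width: 0.0195
grasp_force: 20.0
```

Emit:
carry_out --pt "0 0 0 0 -0.2" --pt "0 0 0 0 -0.2" --pt "0 0 0 0 -0.2" --pt "0 0 0 0 -0.2" --pt "0 0 0 0 -0.2" --pt "0 0 0 0 -0.2"

```text
time_s: 8.15
eef_pos: [0.5354, -0.2647, 0.0636]
tool_rot: [-2.871, -1.276, 0.0]
force: [-0.0, 0.4, -0.0]
gripper_width: 0.035
grasp_force: 0.0
```

Run:
```python
from h import *
s=arm.sense();print(s["gripper_width"],s["grasp_force"],s["force"])
go(.5338,-.2639,.30,47.8)
p=np.array(s["eef_pos"])
m=cams.camera_model("wrist");a=cams.read_camera("wrist");cv2.imwrite("pics/w5.png",a)
yr=np.array([.6717,.7408,0]);o=np.array([.5338,-.2639,.0685])
print([proj(m,o+k*yr).round(1).tolist() for k in(-.05,0,.05,.1,.15)])
```

```text
0.03501786991504864 0.0 [-0.03013463  0.35990159 -0.00591506]
t 8.15 at [ 0.5354 -0.2647  0.0636] th 47.93 -> units [-0.009 -0.028 -3.94   0.016] rows 4.0
[[318.2, 332.8], [318.4, 254.9], [318.6, 163.4], [318.9, 54.5], [319.3, -77.5]]
```

View pics/w5.png

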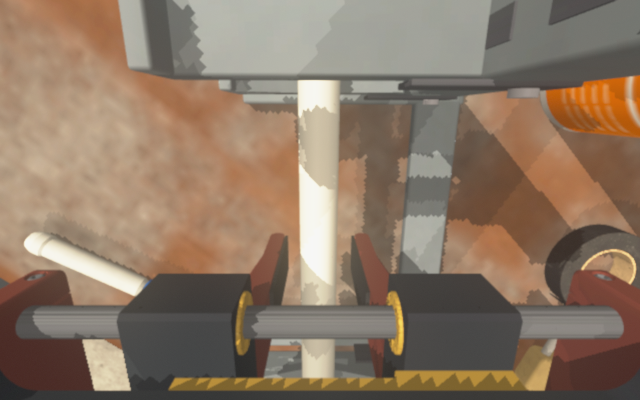

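The conduit (column 319 at rows 80–270) runs where predicted, under the upper arm and between the open fingers. I retreat straight up.

Emit:
carry_out --pt "0 0 -0.3 0 -0.2" --pt "0 0 -0.8 0 -0.2" --pt "0 0 -1.6 0 -0.2" --pt "0 0 -2.6 0 0" --pt "0 0 -3.6 0 0.5" --pt "0 0 -4.5 0 1" --pt "0 0 -4.5 0 1" --pt "0 0 -4.5 0 1"

```text
time_s: 9.2
eef_pos: [0.5349, -0.2643, 0.3339]
tool_rot: [2.871, 1.276, 0.0]
force: [-0.4, -0.6, -1.4]
gripper_width: 0.0802
grasp_force: 0.0
```

Run:
```python
from h import *
go(.51,.366,.30,95)
S,I=cams.camera_model("scene"),cams.camera_model("side")
yr=np.array([.6717,.7408,0]);o=np.array([.5338,-.2639,.0685])
m=cams.camera_model("wrist");a=cams.read_camera("wrist");cv2.imwrite("pics/w6.png",a)
h=cv2.cvtColor(a,cv2.COLOR_BGR2HSV);w=((h[...,2]>120)&(h[...,1]<90)).astype(np.uint8)
for k in(-.15,-.06,-.03,0,.03,.06,.125,.14,.145,.15,.155,.16,.17):
    u=proj(m,o+k*yr);r=int(round(u[1]))
    if 0<=r<400:
        x=np.flatnonzero(w[r,300:345])+300;print(k,u.round(1),(x.min(),x.max(),len(x)) if len(x) else 0)
```

```text
t 9.2 at [ 0.5349 -0.2643  0.3339] th 47.93 -> units [ 7.521 -7.347  0.564 -5.884] rows 11.0
-0.15 [319.  267.7] (np.int64(312), np.int64(344), 33)
-0.06 [319.2 210.5] (np.int64(300), np.int64(339), 40)
-0.03 [319.2 190. ] (np.int64(300), np.int64(340), 41)
0 [319.3 168.7] (np.int64(312), np.int64(340), 29)
0.03 [319.4 146.5] (np.int64(312), np.int64(326), 15)
0.06 [319.4 123.5] (np.int64(311), np.int64(335), 20)
0.125 [319.6  70.4] (np.int64(311), np.int64(344), 24)
0.14 [319.6  57.5] (np.int64(311), np.int64(327), 17)
0.145 [319.7  53.1] (np.int64(311), np.int64(327), 17)
0.15 [319.7  48.7] (np.int64(311), np.int64(327), 17)
0.155 [319.7  44.3] 0
0.16 [319.7  39.8] (np.int64(343), np.int64(343), 1)
0.17 [319.7  30.8] (np.int64(332), np.int64(344), 13)
```

The conduit is seated, with its end at +0.151 m and its axis on the valley line. Next is the trunking.

Emit:
carry_out --pt "0.9 -0.9 0 -0.7 1" --pt "1.6 -1.6 0 -1.4 1" --pt "2.4 -2.4 0 -2.1 1" --pt "3.2 -3.2 0 -2.8 1" --pt "4 -4 0 -3.5 1" --pt "4.7 -4.7 0 -4.2 1" --pt "5.4 -5.4 0 -5 1" --pt "6.1 -6.1 0 -5.8 1"

```text
time_s: 10.25
eef_pos: [0.5086, 0.2364, 0.3318]
tool_rot: [-2.131, -2.307, 0.005]
force: [1.7, 0.4, 0.1]
gripper_width: 0.0877
grasp_force: 0.0
```

Run:
```python
from h import *
go(.512,.366,.25,95)
S=cams.camera_model("scene")
for u,z in(((243,241),0),((140,208),0),((187,290),0),((213,262),.047)):print(u,onz(S,u,z).round(3))
```

```text
t 10.25 at [0.5086 0.2364 0.3318] th 94.54 -> units [ 2.151  0.233  1.36  -0.057] rows 3.0
(243, 241) [0.614 0.207 0.   ]
(140, 208) [0.948 0.244 0.   ]
(187, 290) [0.634 0.403 0.   ]
(213, 262) [0.604 0.334 0.047]
```

Emit:
carry_out --pt "1 0.1 0.4 0 1" --pt "1.6 0.2 1 0 1" --pt "2.15 0.2 1.36 0 1" --pt "2.15 0.2 1.36 0 1" --pt "2.15 0.2 1.36 0 1"

```text
time_s: 10.88
eef_pos: [0.5118, 0.3634, 0.2514]
tool_rot: [-2.136, -2.304, 0.003]
force: [-0.2, -1.3, -0.4]
gripper_width: 0.0877
grasp_force: 0.0
```

Run:
```python
from h import *
go(.512,.366,.004,95)
m=cams.camera_model("wrist");a=cams.read_camera("wrist");cv2.imwrite("pics/w7.png",a)
h=cv2.cvtColor(a,cv2.COLOR_BGR2HSV);w=((h[...,2]>140)&(h[...,1]<70)).astype(np.uint8)
n,l,st,_=cv2.connectedComponentsWithStats(w);u=proj(m,(.512,.366,.025));i=l[int(u[1]),int(u[0])];print(u,i,st[i])
q=np.argwhere(l==i)[:,::-1]
for r in range(st[i][1]+2,st[i][1]+st[i][3],18):
    x=q[q[:,1]==r][:,0];A,B=onz(m,(x.min()-.5,r),.025),onz(m,(x.max()+.5,r),.025);print(r,x.min(),x.max(),A[:2].round(4),B[:2].round(4),np.linalg.norm(A-B).round(4))
```

```text
t 10.88 at [0.5118 0.3634 0.2514] th 94.34 -> units [ 0.048  0.014  4.123 -0.083] rows 4.0
[321.11644736 172.62771932] 1 [    0     0   402   284 50523]
2 0 401 [0.149  0.5264] [0.5842 0.5595] 0.4365
20 0 398 [0.1455 0.5086] [0.5835 0.542 ] 0.4393
38 0 385 [0.1418 0.4903] [0.5717 0.5231] 0.4311
56 0 337 [0.1381 0.4715] [0.52   0.5007] 0.3831
74 0 337 [0.1342 0.4522] [0.5218 0.4818] 0.3887
92 0 336 [0.1302 0.4322] [0.5224 0.4623] 0.3934
110 0 336 [0.1261 0.4117] [0.5243 0.4422] 0.3993
128 0 338 [0.1219 0.3905] [0.5286 0.4217] 0.4079
146 0 340 [0.1175 0.3687] [0.533  0.4006] 0.4167
164 0 334 [0.113  0.3462] [0.5277 0.3781] 0.4159
182 0 334 [0.1084 0.3229] [0.5297 0.3554] 0.4226
200 0 333 [0.1036 0.2989] [0.5306 0.3318] 0.4282
218 0 345 [0.0986 0.274 ] [0.5483 0.3088] 0.451
236 0 337 [0.0935 0.2484] [0.5403 0.283 ] 0.4481
254 0 332 [0.0882 0.2218] [0.5359 0.2566] 0.4491
272 301 331 [0.4946 0.2264] [0.537  0.2296] 0.0425
```

View pics/w7.png

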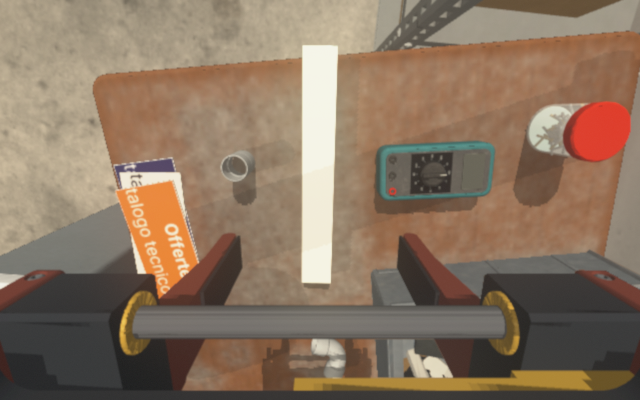

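The trunking's top corners are at about (303,46), (337,46), (331,283) and (302,283). The coupling at (235,165) is clear of the finger.

Run:
```python
from h import *
m=cams.camera_model("wrist")
P=np.array([onz(m,u,.025) for u in((302.5,45.5),(337.5,45.5),(331.5,283.5),(301.5,283.5))])
print(P.round(4).tolist(),P.mean(0).round(4),[np.linalg.norm(P[i]-P[(i+1)%4]).round(4) for i in range(4)])
d=P[0]+P[1]-P[2]-P[3];th=np.degrees(np.arctan2(d[1],d[0]));c=P.mean(0);print(th,onz(m,(235,165),.045).round(3))
go(c[0],c[1],.004,th)
```

```text
[[0.4806, 0.5087, 0.025], [0.5199, 0.5117, 0.025], [0.5392, 0.2116, 0.025], [0.4977, 0.2085, 0.025]] [0.5093 0.3601 0.025 ] [np.float64(0.0394), np.float64(0.3007), np.float64(0.0416), np.float64(0.3007)]
93.46041641283547 [0.41  0.371 0.045]
t 10.93 at [0.5122 0.3633 0.2521] th 94.3 -> units [-0.047 -0.05   4.136  0.105] rows 4.0
```

Emit:
carry_out --pt "-0.05 -0.05 1 0.1 1" --pt "-0.05 -0.05 2 0.1 1" --pt "-0.05 -0.05 3 0.1 1" --pt "-0.05 -0.05 3.7 0.1 1" --pt "-0.05 -0.05 4.13 0.1 1" --pt "-0.05 -0.05 4.14 0.1 1" --pt "-0.05 -0.05 4.14 0.1 -1" --pt "-0.05 -0.05 4.14 0.1 -1" --force 30

```text
time_s: 11.92
eef_pos: [0.5104, 0.3614, 0.0055]
tool_rot: [2.152, 2.288, 0.004]
force: [0.5, -0.6, 0.6]
gripper_width: 0.0715
grasp_force: 0.0
```

Emit:
carry_out --pt "0 0 0 0 -1" --pt "0 0 0 0 -1" --pt "0 0 0 0 -1" --pt "0 0 0 0 -1"

```text
time_s: 12.42
eef_pos: [0.5093, 0.3611, 0.0038]
tool_rot: [-2.152, -2.289, -0.0]
force: [-1.2, 0.0, 1.9]
gripper_width: 0.0399
grasp_force: 30.0
```

Emit:
carry_out --pt "0 0 -0.5 0 -1" --pt "0 0 -1.2 0 -1" --pt "0 0 -2.1 0 -1" --pt "0 0 -3.1 0 -1" --pt "0 0 -4.1 0 -1" --pt "0 0 -5.1 0 -1" --pt "0 0 -5.5 0 -1" --pt "0 0 -5.5 0 -1"

```text
time_s: 13.42
eef_pos: [0.5099, 0.3615, 0.3356]
tool_rot: [2.151, 2.288, 0.006]
force: [-0.3, -0.3, -1.8]
gripper_width: 0.0397
grasp_force: 30.0
```

Run:
```python
from h import *
s=arm.sense();print(s["gripper_width"],s["grasp_force"])
go(.45,.05,.33,72)
```

```text
0.03972987830610258 29.995286464691162
t 13.43 at [0.5099 0.3615 0.3356] th 93.53 -> units [-5.12  -1.317  0.078  2.692] rows 6.0
```

Emit:
carry_out --pt "-0.6 -0.2 0 0.3 -1" --pt "-1.3 -0.4 0 0.7 -1" --pt "-2 -0.6 0 1.1 -1" --pt "-2.8 -0.8 0 1.5 -1" --pt "-3.6 -1 0 1.9 -1" --pt "-4.4 -1.2 0 2.3 -1" --pt "-5.1 -1.3 0 2.7 -1" --pt "-5.1 -1.3 0 2.7 -1"

```text
time_s: 14.42
eef_pos: [0.4488, 0.0487, 0.3316]
tool_rot: [-2.545, -1.839, 0.005]
force: [0.4, 0.5, -1.6]
gripper_width: 0.0399
grasp_force: 30.0
```

Run:
```python
from h import *
go(.5359,-.2659,.30,47.8)
```

```text
t 14.43 at [0.4488 0.0487 0.3316] th 71.7 -> units [-4.521  3.025  0.525  2.988] rows 6.0
```

Emit:
carry_out --pt "-0.7 0.4 0 0.5 -1" --pt "-1.5 0.9 0 1 -1" --pt "-2.3 1.5 0 1.6 -1" --pt "-3.1 2 0 2.1 -1" --pt "-3.9 2.6 0.2 2.6 -1" --pt "-4.52 3.02 0.5 3 -1" --pt "-4.52 3.02 0.5 3 -1" --pt "-4.52 3.02 0.5 3 -1"

```text
time_s: 15.42
eef_pos: [0.5382, -0.2619, 0.3022]
tool_rot: [-2.868, -1.276, 0.002]
force: [0.1, 0.2, -1.8]
gripper_width: 0.0397
grasp_force: 30.0
```

Run:
```python
from h import *
s=arm.sense();print(s["gripper_width"],s["grasp_force"])
go(.5359,-.2659,.155,47.8)
```

```text
0.039661799385485606 29.995309710502625
t 15.43 at [ 0.5382 -0.2619  0.3022] th 47.99 -> units [-0.074  0.023  2.453  0.024] rows 3.0
```

Emit:
carry_out --pt "-0.07 0.02 0.8 0 -1" --pt "-0.07 0.02 1.6 0 -1" --pt "-0.07 0.02 2.2 0 -1" --pt "-0.07 0.02 2.45 0 -1" --pt "-0.07 0.02 2.6 0 -1" --pt "-0.07 0.02 2.7 0 -1" --pt "-0.07 0.02 2.76 0 -1" --pt "-0.07 0.02 2.76 0 -1"

```text
time_s: 16.42
eef_pos: [0.5367, -0.2673, 0.1385]
tool_rot: [2.87, 1.276, 0.001]
force: [0.1, -0.4, -1.6]
gripper_width: 0.0397
grasp_force: 30.0
```

Run:
```python
from h import *
s=arm.sense();print(s["gripper_width"],s["grasp_force"],s["force"])
go(.5359,-.2659,.136,47.8)
```

```text
0.03970659948793722 29.99520778656006 [ 0.07796528 -0.39866748 -1.59805397]
t 16.43 at [ 0.5367 -0.2673  0.1385] th 47.92 -> units [ 0.008 -0.026  0.042  0.015] rows 1.0
```

No contact yet, so I ease down a little more until the force rises.

Emit:
carry_out --pt "0 0 0.04 0 -1" --pt "0 0 0.08 0 -1" --pt "0 0 0.08 0 -1"

```text
time_s: 16.8
eef_pos: [0.537, -0.2674, 0.1378]
tool_rot: [2.87, 1.275, 0.002]
force: [-10.7, 5.5, 31.7]
gripper_width: 0.0397
grasp_force: 30.0
```

Emit:
carry_out --pt "0 0 -0.03 0 0.3" --pt "0 0 -0.03 0 0.3" --pt "0 0 -0.03 0 0.3" --pt "0 0 -0.03 0 0.3" --pt "0 0 -0.03 0 0.3"

```text
time_s: 17.42
eef_pos: [0.5364, -0.2671, 0.1348]
tool_rot: [-2.87, -1.276, 0.001]
force: [-0.7, 0.3, -0.2]
gripper_width: 0.0569
grasp_force: 0.0
```

Emit:
carry_out --pt "0 0 -0.2 0 0.3" --pt "0 0 -0.6 0 0.3" --pt "0 0 -1.3 0 0.3" --pt "0 0 -2.2 0 0.3" --pt "0 0 -3 0 0.3" --pt "0 0 -3.3 0 0.3" --pt "0 0 -3.3 0 0.3"

```text
time_s: 18.3
eef_pos: [0.5368, -0.2673, 0.3341]
tool_rot: [2.869, 1.275, 0.002]
force: [-0.5, 0.3, -0.1]
gripper_width: 0.0568
grasp_force: 0.0
```

Run:
```python
from h import *
s=arm.sense();print(s["time_s"],s["gripper_width"],s["force"])
m=cams.camera_model("wrist");a=cams.read_camera("wrist");cv2.imwrite("pics/w8.png",a)
yr=np.array([.6717,.7408,0]);xr=np.array([.7408,-.6717,0]);o=np.array([.5359,-.2659,.159])
print([proj(m,o+k*yr+j*xr).round(1).tolist() for k in(-.15,.15)for j in(-.02,.02)])
```

```text
18.3 0.056831192836336565 [-0.54493643  0.26390406 -0.11642115]
[[301.9, 302.3], [334.6, 302.3], [298.2, 29.7], [339.7, 29.8]]
```

View pics/w8.png

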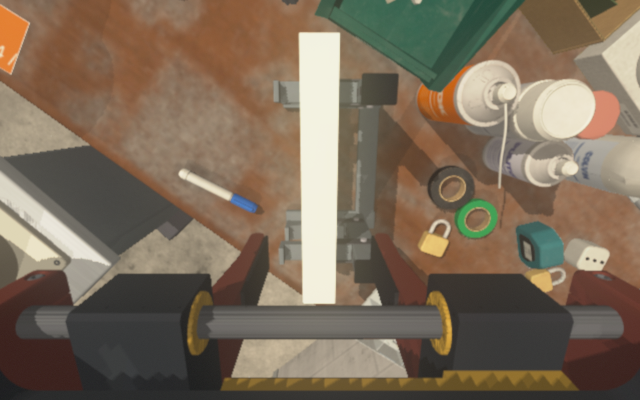

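The trunking's corners, (299,33), (340,33), (336,302) and (303,302), match the predicted placement: centred, square and flat at seat height. Marker undisturbed. Handing in.

```bash
python3 -c "
from cell import arm
print(arm.job_done())"
```

```text
the job is handed in; nothing more can be done
None
```

The conduit was laid in the lower V seats and the trunking flat on the upper arms, both centred and square in the wrist-camera checks, and the job was handed in at about 18 s of the 64 s allowed; the hand-in returned no verdict.

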